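# Spot a hole and index a flange blank on the dividing head

### The arm

A 6-joint arm with a two-finger parallel gripper is mounted at the origin on the work surface. World frame = base frame: x ahead of the robot, y to its left, z up, the work surface at z = 0. Lengths are in mm, angles in rad, forces in N, time in s.
With the tool pointing down it reaches from about 275 to 850 mm from the base axis. Payload 19 kg.
Tool frame: the origin (TCP) lies between the finger pads; the fingertips stand 8 mm ahead of it and the grasp point (between the pads) lies 11 mm behind it; z points along the fingers, y is the direction in which the jaws open and shut (so a half turn about z gives the same grasp; the last joint's range is limited). The gripper opens to 85 mm and grips with 20 to 120 N. Pads are 22 mm wide; open, the fingers measure 114 mm over their backs; the gripper's body (76 mm by 85 mm) begins 54 mm behind the grasp point. The pads swing forward as they close: fully open they stand 13 mm farther back than shut.
Start: joints at [-1.456, 0.15, 1.437, -0, 1.554, -0.134], TCP at [141.564, -557.271, 239.267] pointing down, gripper open.
Joint ranges: [-2.8, 2.8], [-0.68, 2.1], [0.12, 2.68], [-1.39, 4.53], [0.16, 2.79], [-2.81, 2.81]. Speed limits (rad/s): [1.89, 1.89, 2.22, 3.01, 3.01, 3.01].

### API

Orientations are given as a rotation vector (axis times angle).
In Python, from bench import bot, vision gives the robot as it stands.
- The arm moves only by the tool jog_arm, never from a script. Its argument "moves" is a list of rows, each an object of numbers: "fingers": the closure, from 0 (fully open) to 1 (shut); "x", "y", "z": the shift along the world's x, y, z in cm; "yaw": the turn about the world's z in rad. A call has 1 to 12 rows; each row shifts and turns the commanded pose from where the row before left it; what a row does not reach is not made up. A row lasts 1/10 s, in which the tool goes at most 50 mm and 8.59 degrees, less where a joint would pass 70% of its speed; a pose out of reach is approached as far as the arm can. A call with a gripper value outside its range is refused whole. The fingers move at their own pace and stop on an object; the grip force is fixed at half the most. Time passes only in rows, so rows that do not move let the fingers close. It gives the time, the measured TCP pose, the force and the opening at its end, in the units of the state.
- bot.read_state(): the state, without advancing time (a new reading comes with each control period).
- vision.snapshot(name): name is "side" or "top" or "wrist"; returns a dict with "img" (400x640x3 uint8, red, green, blue), "fx", "fy", "cx", "cy" (pixels), "cam_to_world" (4x4, takes a point from camera to world coordinates); the wrist camera has in their place "hand_eye" (4x4, takes a point from camera to tool coordinates, whose origin is the TCP and whose axes are the flange's). Camera axes: x right, y down, z forward; pixel columns grow to the right and rows downward; lengths in mm; the calibration is good to about 2 mm. A picture is of the moment at which its call begins: read the wrist's pose just before it. There is no depth.
- bot.finish_job(): hands the job in, once; it reports no verdict.
The state is a dict: "time_s": time; "qpos": joint angles; "qd": joint speeds; "joint_torque": joint torques, N m; "eef_pos": TCP position; "tool_rot": TCP orientation; "contact_force": force on the tool from outside, world axes, zero at the start; "torque": the same for the moment, N m; "gripper_width": finger opening in mm.
Only numpy, scipy, OpenCV 4.12 (cv2) and the standard library are available. Lean on these libraries where they do the work, as an engineer would, in place of code of your own. Each camera call takes 0.05 s, during which the arm holds its last target.

### The job

On the bench dividing head, spot the first of five bolt holes: press the red spotting plunger fully down and let it spring back up, before you turn the blank. Then grip the black bar knob on top of the spindle and turn it clockwise, seen from above, by three detent clicks, so that the next hole comes under the plunger; stop on the third click without running past it. Finish while still holding the knob in a firm grip on that click, so that the blank cannot creep while I tighten the spindle lock, and leave the bottle, square and wrench where they are.

Things in the scene. Friction and masses are not known exactly. Their poses are not given: they have to be found in the camera images.
- fixture: bench dividing head, bolted down as one unit: teal base plate 220 x 260 mm, 18 mm high (x from -110 to 110, y from -110 to 150 mm), with a round housing. Origin on the bench surface straight under the upright spindle axis; z up. The lock lever with a black ball on its -y side (out to y = -145 mm, 60 mm high) and the brass pointer on its -x side are not to be used
- spot_arm (a point): middle of the top face of the fixed aluminium arm that carries the spotting plunger, 94 mm above the bench; the arm is 28 mm wide and runs from a post on the fixture's +y side (139 mm from the spindle axis) in over the blank to 69 mm from the axis
- blank_top (a point): centre of the top of the aluminium flange blank, on the spindle axis 68 mm above the bench; the blank is 184 mm across and 10 mm thick, and lies on the steel dividing plate, 210 mm across, top at 58 mm, with 15 dark dots near its rim, one per detent
- plunger_top (a point): centre of the top of the red mushroom head of the spotting plunger, 26 mm across, 120 mm above the bench at rest and 82 mm from the spindle axis on the fixture's +y side; it is pressed straight down
- plunger (a joint): travel of the spotting plunger in m: 0 up, 0.006 fully down (the stop); its spring takes 1.8 N to start and 6 N at the stop, and pushes it up again when it is let go
- knob_grip (a point): point on the spindle axis, 119 mm above the bench, where to grip the black bar knob. The bar lies along this point's x: 56 mm long, 15 mm thick (y, grip across this), from 100 to 134 mm above the bench; a white line on its top marks the -x half. Turning clockwise from above lowers this point's yaw. Below the bar: a stem (radius 6.5 mm) on a collar (radius 19 mm, top at 84 mm)
- index_angle (a joint): angle of knob, plate and blank in rad, growing clockwise seen from above. Sprung detents every 0.4189 rad (24 degrees), at whole multiples of it; the spindle starts at rest on one of the detents 0, 1 or 2. Between two detents it takes up to about 0.3 N m to turn, and past half-way it snaps on to the next
- zero_line (a point): white line on the rim of the dividing plate, 98.5 mm from the spindle axis, 58 mm above the bench; it turns with the knob
- spindle: the turning part: black bar knob, collar, flange blank and dividing plate in one, on the upright spindle; origin on the spindle axis at bench height, x along the knob's bar
- oil_bottle: bystander: white plastic bottle with red cap, 60 mm across, 125 mm high, standing beside the fixture; origin under its centre
- square_center (a point): bystander: machinist's L-shaped square lying flat beyond the fixture, about 140 x 85 mm, 18 mm high; a point near its middle
- wrench: bystander: steel wrench lying flat beside the fixture along its own x, about 180 mm long

How it is judged:
By the outcome, as a careful person would: the job done as asked, in the order asked, and still so for the second after the job is handed in, while the arm keeps its last pose, push and grip.
It also fails if it takes over 58 s, if anything falls off the work surface, if the arm or the gripper's body presses on something with over 40 N, if the wrist force passes 120 N, or if a joint passes its speed limit or range.

## Working session

There is one attempt and no reset: what is moved stays moved. The work goes in short steps, Python scripts to look and compute and a tool call to move; the robot and the scene stay as the last step left them, time stands still between calls to the robot, and variables do not carry over. Pictures are saved under pics/ and viewed, and the job is handed in when it is done.

Besides the shell and the picture viewer there is one more tool, called after ">>>" by a JSON object that holds its "method" and its "body", one argument or row to a line. jog_arm: Moves the arm, as the interface text tells. Its arguments: {"type":"object","properties":{"moves":{"type":"array","items":{"type":"object","properties":{"fingers":{"type":"number"},"x":{"type":"number"},"y":{"type":"number"},"z":{"type":"number"},"yaw":{"type":"number"}}}}},"required":["moves"]}

```bash
mkdir -p pics; ls; cat > h.py <<'E'
from bench import bot, vision
import numpy as np, cv2
def snap(n,f):
    s=vision.snapshot(n); cv2.imwrite('pics/'+f+'.png',cv2.cvtColor(s['img'],cv2.COLOR_RGB2BGR)); 
    np.savez('pics/'+f+'.npz',**{k:np.array(v) for k,v in s.items()}); return s
def ray(s,u,v):
    T=np.array(s['cam_to_world']); d=T[:3,:3]@np.array([(u-s['cx'])/s['fx'],(v-s['cy'])/s['fy'],1.]); return T[:3,3],d
def onz(s,u,v,z):
    o,d=ray(s,u,v); return o+d*(z-o[2])/d[2]
def proj(s,p):
    T=np.linalg.inv(np.array(s['cam_to_world'])); q=T[:3,:3]@np.array(p,float)+T[:3,3]; return q[0]/q[2]*s['fx']+s['cx'],q[1]/q[2]*s['fy']+s['cy']
def load(f):
    d=np.load('pics/'+f+'.npz'); return {k:d[k] for k in d}
E
python3 - <<'E'
from h import *
print(bot.read_state())
for n in('side','top','wrist'):
    s=snap(n,n+'0'); print(n,{k:v for k,v in s.items() if k!='img'})
E
```

```text
pics
{'time_s': 0.0, 'qpos': array([-1.45601810e+00,  1.50961310e-01,  1.43803046e+00, -9.07125475e-06,
        1.55378827e+00, -1.34009404e-01]), 'qd': array([-4.37162203e-05,  5.47983688e-04, -2.88134706e-04,  1.30343514e-04,
       -9.20903055e-04, -7.66736001e-06]), 'joint_torque': array([-2.88445081e-03, -7.13054895e+01, -5.70868027e+01, -3.66034328e-04,
        9.19823506e-03, -2.79468293e-05]), 'eef_pos': array([ 141.52715686, -557.06634792,  238.68979812]), 'tool_rot': array([-3.11613948e+00, -3.89640548e-01, -3.68660395e-06]), 'contact_force': array([ 0.00627196,  0.66191935, -1.73659748]), 'torque': array([ 0.0301931 ,  0.02050874, -0.01486087]), 'gripper_width': 85.52389022941362}
side {'fx': 380.6056012253227, 'fy': 380.6056012253227, 'cx': 326.6187810477891, 'cy': 196.43730563060802, 'cam_to_world': array([[-9.60048683e-01, -2.15319332e-01,  1.78729155e-01,
         4.54740932e+02],
       [-2.79323492e-01,  6.98844615e-01, -6.58478998e-01,
         6.52376310e+02],
       [ 1.68793504e-02, -6.82095146e-01, -7.31068601e-01,
         7.40305043e+02],
       [ 0.00000000e+
[... 295 characters left out ...]
e-01,  2.19710734e-02, -2.65496993e-02,
         8.73522806e+01],
       [ 2.40211410e-02, -1.08279666e-01, -9.93830216e-01,
         1.15666233e+03],
       [ 0.00000000e+00,  0.00000000e+00,  0.00000000e+00,
         1.00000000e+00]])}
wrist {'fx': 305.9981400122498, 'fy': 305.9981400122498, 'cx': 326.16515057606057, 'cy': 201.78332682068083, 'hand_eye': array([[-9.20723457e-04, -9.57601217e-01, -2.88095578e-01,
         7.26853246e+01],
       [ 9.99999573e-01, -9.03373021e-04, -1.93171865e-04,
        -9.87134960e-01],
       [-7.52761592e-05, -2.88095633e-01,  9.57601640e-01,
        -1.36041076e+02],
       [ 0.00000000e+00,  0.00000000e+00,  0.00000000e+00,
         1.00000000e+00]])}
```

View pics/side0.png

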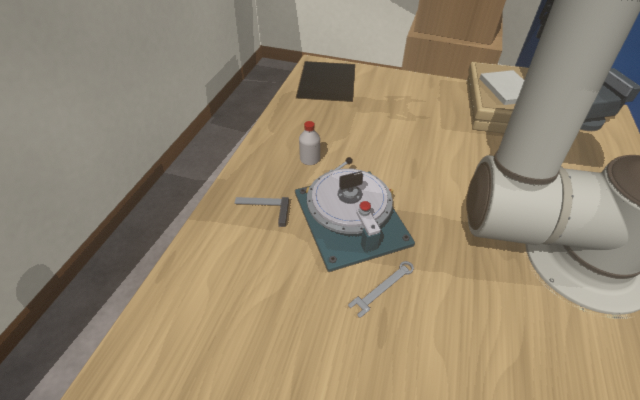

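View pics/top0.png

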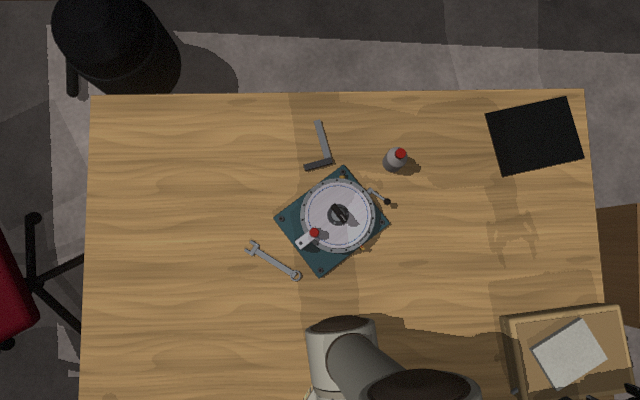

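The side view shows the plunger at (365,206) and the knob at (351,181). The top view has the plunger at (314,232), the spindle at about (338,215) and the bottle at (398,156).

```bash
python3 - <<'E'
from h import *
for n,(a,b,c,d) in {'top0':(260,150,420,290),'side0':(280,140,430,270)}.items():
    im=cv2.imread(f'pics/{n}.png')[b:d,a:c]; cv2.imwrite(f'pics/{n}c.png',cv2.resize(im,None,fx=4 if n=='side0' else 4,fy=4,interpolation=cv2.INTER_CUBIC))
R={}
for n in('top0','side0'):
    s=load(n);hsv=cv2.cvtColor(s['img'],cv2.COLOR_RGB2HSV)
    m=(((hsv[...,0]<8)|(hsv[...,0]>172))&(hsv[...,1]>140)&(hsv[...,2]>90)).astype(np.uint8)
    k,l,st,c=cv2.connectedComponentsWithStats(m)
    for i in range(1,k):
        if st[i,4]>15: print(n,st[i],c[i],onz(s,*c[i],117)[:2])
    m=cv2.inRange(hsv,(85,80,20),(100,255,120)); k,l,st,c=cv2.connectedComponentsWithStats(m)
    i=1+np.argmax(st[1:,4]); cs,_=cv2.findContours((l==i).astype(np.uint8),0,2)
    big=max(cs,key=cv2.contourArea); r=cv2.minAreaRect(big); print('plate',st[i],r)
    for p in cv2.boxPoints(r): print(onz(s,*p,18)[:2].round(1))
E
```

```text
top0 [396 148  10  10  76] [400.39473684 152.69736842] [ 728.82243304 -147.09358041]
top0 [310 228   9   9  62] [313.70967742 231.98387097] [521.89269556  90.18383022]
plate [274 193  74  84 790] ((311.9399719238281, 234.91998291015625), (75.39999389648438, 40.79999542236328), 53.13010025024414)
[571.1 206.2]
[639.9 111.3]
[463.6 -14.2]
[397.2  80.4]
side0 [305 121   9  10  73] [308.90410959 125.26027397] [ 726.71546342 -148.20896045]
side0 [360 202  10   8  63] [364.92063492 205.49206349] [519.1056973   92.30037493]Traceback (most recent call last):
  File "<stdin>", line 12, in <module>
    return _wrapfunc(a, 'argmax', axis=axis, out=out, **kwds)
    return bound(*args, **kwds)
ValueError: attempt to get argmax of an empty sequence
```

View pics/top0c.png

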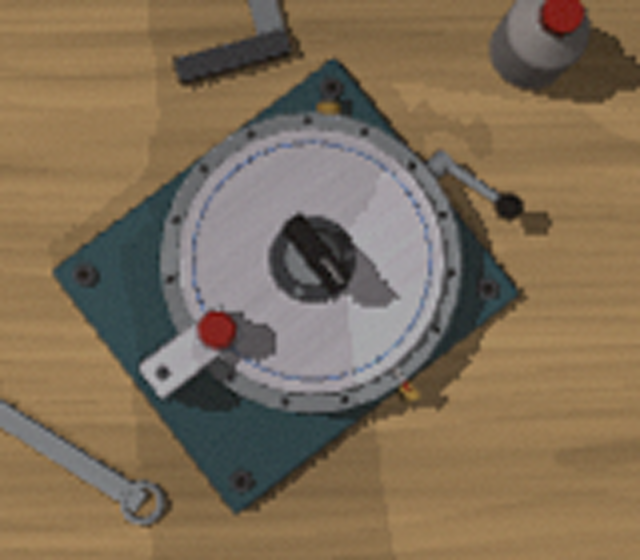

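View pics/side0c.png

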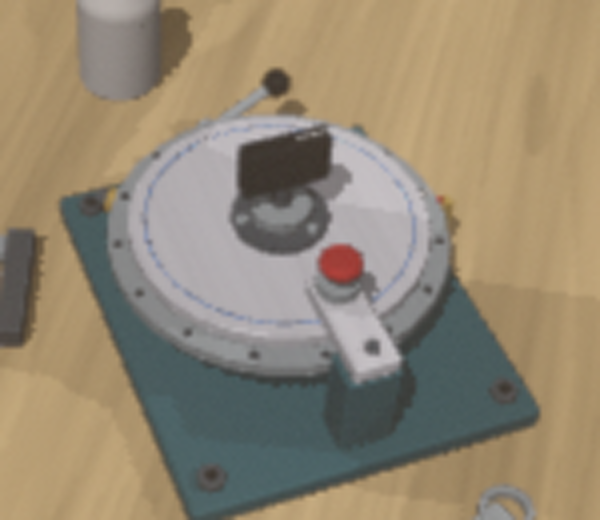

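```bash
python3 - <<'E'
from h import *
s=load('top0')
f=lambda x,y:(260+(x-1.5)/4,150+(y-1.5)/4)
P=[onz(s,*f(*p),18)[:2] for p in((55,270),(335,58),(522,293),(238,512))]
print(np.round(P,1),[np.linalg.norm(P[i]-P[i-1]).round(1) for i in range(4)])
L,T,R,B=P
print('center',np.mean(P,0))
# y axis from R/T edge(-y) to L/B edge
y=(L+B-T-R);y/=np.linalg.norm(y); x=(L+T-B-R); x/=np.linalg.norm(x)
print('fix y',np.degrees(np.arctan2(y[1],y[0])),'x',np.degrees(np.arctan2(x[1],x[0])))
ax=np.mean(P,0)-20*y; print('axis',ax,'plunger',ax+82*y)
# bar ends top z=134
for p in((295,222),(343,288)): print('barend',onz(s,*f(*p),134)[:2])
print('rim', onz(s,*f(312,263),58))
# triangulate plunger
s2=load('side0'); o1,d1=ray(s,313.71,231.98); o2,d2=ray(s2,364.92,205.49)
A=np.c_[d1,-d2]; t=np.linalg.lstsq(A,o2-o1,rcond=None)[0]; print('tri',o1+d1*t[0],o2+d2*t[1])
E
```

```text
[[ 5.708e+02  2.051e+02]
 [ 7.213e+02 -5.000e-01]
 [ 5.464e+02 -1.303e+02]
 [ 3.963e+02  7.790e+01]] [np.float64(215.9), np.float64(254.8), np.float64(217.7), np.float64(256.7)]
center [558.69792572  38.07553315]
fix y 125.99947847529621 x 36.34433979061582
axis [570.45348349  21.89508625] plunger [522.25569664  88.23491851]
barend [589.55267809  37.66869987]
barend [546.02536572   7.81302382]
rim [568.50374134  22.93604253  58.        ]
tri [521.99239552  90.18947537 114.5364438 ] [519.37263198  89.99505383 114.44060717]
```

>>> {"method": "jog_arm", "body": {
  "moves": [
    {"x":2.2,"y":3.8,"fingers":1},
    {"x":2.2,"y":3.8,"fingers":1},
    {"x":2.2,"y":3.8,"fingers":1},
    {"x":2.2,"y":3.8,"fingers":1},
    {"x":2.2,"y":3.8,"fingers":1},
    {"x":2.2,"y":3.8,"fingers":1},
    {"x":2.2,"y":3.8,"fingers":1},
    {"x":2.2,"y":3.8,"fingers":1},
    {"x":2.2,"y":3.8,"fingers":1}
  ]
}}

```text
invalid input
```

>>> {"method": "jog_arm", "body": {
  "moves": [
    {"x":2.2,"y":3.8,"yaw":0.05,"fingers":1},
    {"x":2.2,"y":3.8,"yaw":0.05,"fingers":1},
    {"x":2.2,"y":3.8,"yaw":0.05,"fingers":1},
    {"x":2.2,"y":3.8,"yaw":0.05,"fingers":1},
    {"x":2.2,"y":3.8,"yaw":0.05,"fingers":1},
    {"x":2.2,"y":3.8,"yaw":0.05,"fingers":1},
    {"x":2.2,"y":3.8,"yaw":0.05,"fingers":1},
    {"fingers":1},
    {"fingers":1}
  ]
}}

```text
invalid input
```

```bash
cat >> h.py <<'E'
from scipy.spatial.transform import Rotation as Ro
def wsnap(f):
    st=bot.read_state(); s=snap('wrist',f); T=np.eye(4);T[:3,:3]=Ro.from_rotvec(st['tool_rot']).as_matrix();T[:3,3]=st['eef_pos']
    s['cam_to_world']=T@s['hand_eye']; np.savez('pics/'+f+'.npz',**{k:np.array(v) for k,v in s.items()}); return s
def stt():
    s=bot.read_state(); M=Ro.from_rotvec(s['tool_rot']).as_matrix()
    print(round(s['time_s'],2),s['eef_pos'].round(1),'yaw',round(np.arctan2(M[1,0],M[0,0]),4),'z',M[:,2].round(3),'F',s['contact_force'].round(2),'Tq',s['torque'].round(2),s['gripper_width'],s['qpos'].round(2))
E
python3 - <<'E'
from h import *
stt(); wsnap('w1')
E
```

```text
0.15 [ 141.5 -557.1  238.8] yaw 0.2487 z [-0.     0.001 -1.   ] F [ 1.15 -0.25 -0.02] Tq [ 0.01 -0.05 -0.02] 85.52483332946672 [-1.46  0.15  1.44  0.    1.55 -0.13]
```

View pics/w1.png

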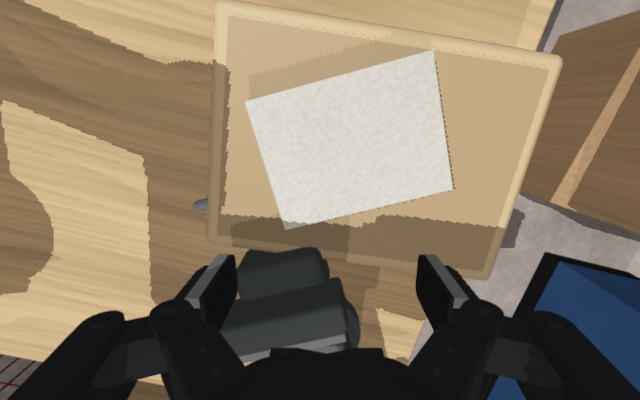

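The arm did not move: the picture still shows the start tray. I'll find out why the input was refused.

>>> {"method": "jog_arm", "body": {
  "moves": [
    {"x":2.2,"y":3.8,"z":0,"yaw":0,"fingers":0.99}
  ]
}}

```text
time_s: 0.3
eef_pos: [162.1, -521.0, 238.1]
tool_rot: [-3.117, -0.385, 0.001]
contact_force: [1.0, 0.5, 0.2]
gripper_width: 73.2
```

>>> {"method": "jog_arm", "body": {
  "moves": [
    {"x":2.2,"y":3.8,"z":0,"yaw":0,"fingers":1},
    {"x":2.2,"y":3.8,"z":0,"yaw":0,"fingers":1},
    {"x":2.2,"y":3.8,"z":0,"yaw":0,"fingers":1},
    {"x":2.2,"y":3.8,"z":0,"yaw":0,"fingers":1},
    {"x":2.2,"y":3.8,"z":0,"yaw":0,"fingers":1},
    {"x":2.2,"y":3.8,"z":0,"yaw":0,"fingers":1},
    {"x":2.2,"y":3.8,"z":0,"yaw":0,"fingers":1},
    {"x":2.2,"y":3.8,"z":0,"yaw":0,"fingers":1}
  ]
}}

```text
time_s: 1.1
eef_pos: [340.0, -213.6, 239.4]
tool_rot: [3.117, 0.389, 0.001]
contact_force: [0.9, -0.7, -0.5]
gripper_width: -0.1
```

>>> {"method": "jog_arm", "body": {
  "moves": [
    {"x":2.2,"y":3.8,"z":0,"yaw":0.05,"fingers":1},
    {"x":2.2,"y":3.8,"z":0,"yaw":0.05,"fingers":1},
    {"x":2.2,"y":3.8,"z":0,"yaw":0.05,"fingers":1},
    {"x":2.2,"y":3.8,"z":0,"yaw":0.05,"fingers":1},
    {"x":2.2,"y":3.8,"z":0,"yaw":0.05,"fingers":1},
    {"x":2.2,"y":3.8,"z":0,"yaw":0.05,"fingers":1},
    {"x":2.2,"y":3.8,"z":0,"yaw":0.05,"fingers":1},
    {"x":0,"y":0,"z":0,"yaw":0,"fingers":1},
    {"x":0,"y":0,"z":0,"yaw":0,"fingers":1}
  ]
}}

```text
time_s: 2.0
eef_pos: [493.6, 51.5, 238.8]
tool_rot: [-3.001, -0.929, 0.002]
contact_force: [-0.5, -0.4, -0.4]
gripper_width: 0.3
```

```bash
python3 - <<'E'
from h import *
stt(); wsnap('w2')
E
```

```text
2.0 [493.6  51.5 238.8] yaw 0.6006 z [-0.001  0.    -1.   ] F [-0.53 -0.43 -0.38] Tq [ 0.03 -0.01 -0.02] 0.2662543088693504 [-0.05 -0.01  1.61 -0.    1.54  0.92]
```

View pics/w2.png

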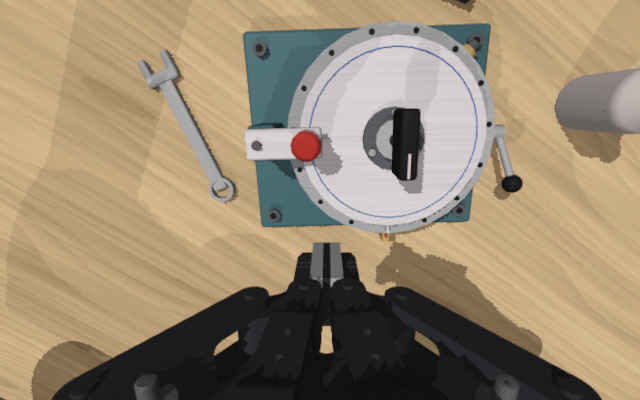

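The wrist view shows the plunger at (306,146), the bar knob at (406,144) with its white line toward the pointer, and the zero line at the pointer (388,230).

```bash
python3 - <<'E'
from h import *
s=load('w2'); img=s['img']; hsv=cv2.cvtColor(img,cv2.COLOR_RGB2HSV)
m=(((hsv[...,0]<8)|(hsv[...,0]>172))&(hsv[...,1]>140)&(hsv[...,2]>90)).astype(np.uint8); m[240:]=0
k,l,st,c=cv2.connectedComponentsWithStats(m); i=1+np.argmax(st[1:,4]); print('red',st[i],c[i],onz(s,*c[i],117))
p=onz(s,*c[i],117)
# bar
m=(img.max(2)<60).astype(np.uint8); m[:100]=0;m[190:]=0;m[:,:380]=0;m[:,430:]=0
k,l,st,c=cv2.connectedComponentsWithStats(m); i=1+np.argmax(st[1:,4]); cs,_=cv2.findContours((l==i).astype(np.uint8),0,2); r=cv2.minAreaRect(max(cs,key=cv2.contourArea)); print('bar',st[i],r)
# disc: blank blue ring
m=cv2.inRange(hsv,(105,60,60),(130,255,255)); m[225:]=0;m[:,:290]=0;m[:,490:]=0
pts=np.array([onz(s,u,v,68)[:2] for v,u in np.argwhere(m)]);print(len(pts))
A=np.c_[2*pts,np.ones(len(pts))]; x=np.linalg.lstsq(A,(pts**2).sum(1),rcond=None)[0]; print('ring c',x[:2],np.sqrt(x[2]+x[:2]@x[:2]))
d=p[:2]-x[:2]; print('dist',np.linalg.norm(d),np.degrees(np.arctan2(d[1],d[0])))
im=img[95:195,370:440]; cv2.imwrite('pics/w2c.png',cv2.resize(im[...,::-1],None,fx=6,fy=6,interpolation=cv2.INTER_CUBIC))
E
```

```text
red [291 131  30  30 695] [305.51654676 145.90503597] [519.47297537  91.62029824 117.        ]
bar [ 390  108   33   72 1754] ((406.0, 143.5), (71.0, 32.0), 90.0)
418
ring c [567.74141422  24.98002115] 82.16411177022593
dist 82.28468095397109 125.91631391984207
```

View pics/w2c.png

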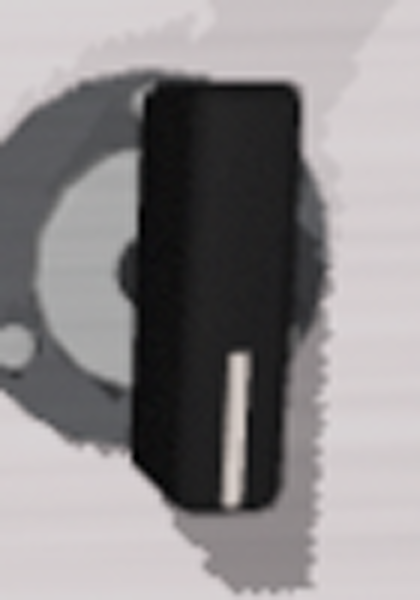

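```bash
python3 - <<'E'
from h import *
s=load('w2')
f=lambda x,y:(370+(x-2.5)/6,95+(y-2.5)/6)
g=lambda p:onz(s,*f(*p),134)[:2]
ang=lambda a,b:np.degrees(np.arctan2(*(a-b)[::-1]))
print('line',ang(g((240,352)),g((231,508))),g((231,508)))
print('right edge',ang(g((300,100)),g((284,490))),'left',ang(g((193,100)),g((176,490))))
q=[g(p) for p in((192,85),(302,85),(284,512),(174,512))];print(np.mean(q,0),[np.linalg.norm(q[i]-q[i-1]) for i in range(4)])
E
```

```text
line 35.55687358098918 [546.04593543   9.13710009]
right edge 36.960929483816706 left 35.844335873767825
[567.52231849  25.28189148] [np.float64(54.798736713450324), np.float64(13.799374994426922), np.float64(54.83142584938603), np.float64(14.747652875983153)]
```

>>> {"method": "jog_arm", "body": {
  "moves": [
    {"x":1.3,"y":2.0,"z":-1.0,"yaw":0.027,"fingers":1},
    {"x":1.3,"y":2.0,"z":-2.5,"yaw":0,"fingers":1},
    {"x":0,"y":0,"z":-3.0,"yaw":0,"fingers":1},
    {"x":0,"y":0,"z":-2.5,"yaw":0,"fingers":1},
    {"x":0,"y":0,"z":-1.0,"yaw":0,"fingers":1},
    {"x":0,"y":0,"z":0,"yaw":0,"fingers":1},
    {"x":0,"y":0,"z":0,"yaw":0,"fingers":1}
  ]
}}

```text
time_s: 2.75
eef_pos: [520.0, 90.2, 140.6]
tool_rot: [2.989, 0.965, 0.002]
contact_force: [0.1, -0.0, 0.9]
gripper_width: 0.0
```

```bash
python3 - <<'E'
from h import *
stt(); snap('side','s3'); wsnap('w3')
a=load('s3')['img'][110:270,280:460]; b=load('w3')['img'][0:400,160:500]
a=cv2.resize(a,None,fx=2.5,fy=2.5); 
cv2.imwrite('pics/c3.png',np.hstack([a,b])[...,::-1])
E
```

```text
2.75 [520.   90.2 140.6] yaw 0.6248 z [ 0.001  0.    -1.   ] F [ 0.08 -0.01  0.93] Tq [-0.03  0.12  0.06] 0.04655850527864916 [0.03 0.11 1.69 0.   1.34 0.97]
```

View pics/c3.png

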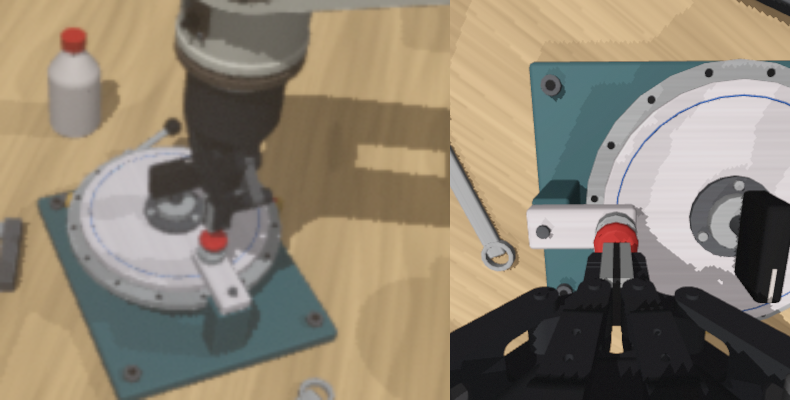

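>>> {"method": "jog_arm", "body": {
  "moves": [
    {"x":0,"y":0,"z":-1.0,"yaw":0,"fingers":1},
    {"x":0,"y":0,"z":-0.3,"yaw":0,"fingers":1},
    {"x":0,"y":0,"z":-0.2,"yaw":0,"fingers":1},
    {"x":0,"y":0,"z":0,"yaw":0,"fingers":1},
    {"x":0,"y":0,"z":0,"yaw":0,"fingers":1}
  ]
}}

```text
time_s: 3.35
eef_pos: [519.6, 90.7, 124.5]
tool_rot: [2.989, 0.967, 0.0]
contact_force: [-0.1, -1.8, 3.8]
gripper_width: -0.0
```

>>> {"method": "jog_arm", "body": {
  "moves": [
    {"x":0,"y":0,"z":-0.2,"yaw":0,"fingers":1},
    {"x":0,"y":0,"z":-0.1,"yaw":0,"fingers":1},
    {"x":0,"y":0,"z":0,"yaw":0,"fingers":1},
    {"x":0,"y":0,"z":0,"yaw":0,"fingers":1}
  ]
}}

```text
time_s: 3.75
eef_pos: [519.7, 90.7, 121.9]
tool_rot: [2.989, 0.967, 0.001]
contact_force: [-4.7, -1.2, 13.7]
gripper_width: -0.0
```

>>> {"method": "jog_arm", "body": {
  "moves": [
    {"x":0,"y":0,"z":-0.05,"yaw":0,"fingers":1},
    {"x":0,"y":0,"z":0,"yaw":0,"fingers":1},
    {"x":0,"y":0,"z":0,"yaw":0,"fingers":1}
  ]
}}

```text
time_s: 4.05
eef_pos: [519.7, 90.7, 121.8]
tool_rot: [2.989, 0.967, 0.001]
contact_force: [-6.2, -2.6, 18.4]
gripper_width: -0.1
```

Force is rising with no further travel, so the plunger is on its stop. I'll release it straight up and check the spring return.

>>> {"method": "jog_arm", "body": {
  "moves": [
    {"x":0,"y":0,"z":0.3,"yaw":0,"fingers":1},
    {"x":0,"y":0,"z":0.5,"yaw":0,"fingers":1},
    {"x":0,"y":0,"z":1.5,"yaw":0,"fingers":1},
    {"x":0,"y":0,"z":3.0,"yaw":0,"fingers":0.5},
    {"x":0,"y":0,"z":2.5,"yaw":0,"fingers":0.5},
    {"x":0,"y":0,"z":1.0,"yaw":0,"fingers":0.5},
    {"x":0,"y":0,"z":0,"yaw":0,"fingers":0.5}
  ]
}}

```text
time_s: 4.75
eef_pos: [519.9, 90.8, 209.6]
tool_rot: [2.989, 0.967, 0.003]
contact_force: [0.4, -0.3, -0.9]
gripper_width: 42.4
```

```bash
python3 - <<'E'
from h import *
stt(); snap('side','s4'); wsnap('w4')
for n in('side0','s4'):
    s=load(n);hsv=cv2.cvtColor(s['img'],cv2.COLOR_RGB2HSV)
    m=(((hsv[...,0]<8)|(hsv[...,0]>172))&(hsv[...,1]>140)&(hsv[...,2]>90)).astype(np.uint8);m[:180]=0;m[230:]=0
    k,l,st,c=cv2.connectedComponentsWithStats(m); print(n,st[1:],c[1:])
a=load('s4')['img'][110:270,280:460]; b=load('w4')['img'][0:400,160:500]
a=cv2.resize(a,None,fx=2.5,fy=2.5); 
cv2.imwrite('pics/c4.png',np.hstack([a,b])[...,::-1])
E
```

```text
4.75 [519.9  90.8 209.6] yaw 0.6259 z [ 0.002  0.    -1.   ] F [ 0.37 -0.34 -0.89] Tq [-0.05  0.01 -0.01] 42.35215133928782 [0.03 0.06 1.59 0.   1.48 0.97]
side0 [[360 202  10   8  63]] [[364.92063492 205.49206349]]
s4 [[361 202   9   8  62]] [[365.  205.5]]
```

View pics/c4.png

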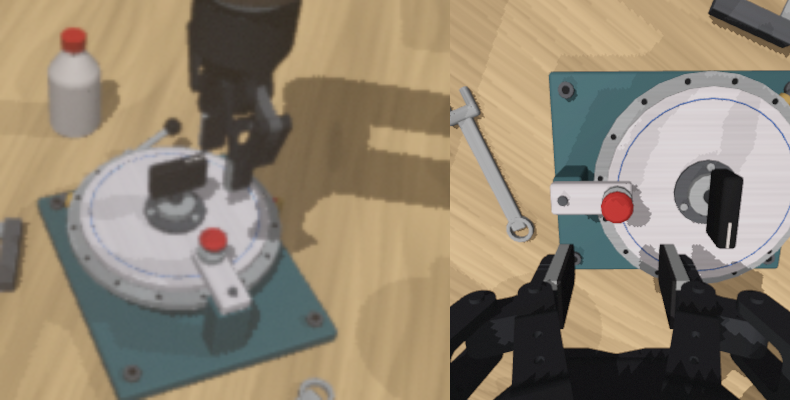

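>>> {"method": "jog_arm", "body": {
  "moves": [
    {"x":2.4,"y":-3.3,"z":0,"yaw":0.002,"fingers":0.5},
    {"x":2.4,"y":-3.3,"z":0,"yaw":0,"fingers":0.5},
    {"x":0,"y":0,"z":-2.0,"yaw":0,"fingers":0.5},
    {"x":0,"y":0,"z":-2.5,"yaw":0,"fingers":0.5},
    {"x":0,"y":0,"z":0,"yaw":0,"fingers":0.5},
    {"x":0,"y":0,"z":0,"yaw":0,"fingers":0.5}
  ]
}}

```text
time_s: 5.45
eef_pos: [567.2, 24.9, 163.2]
tool_rot: [-2.987, -0.97, 0.003]
contact_force: [0.9, -0.2, 0.8]
gripper_width: 43.1
```

```bash
python3 - <<'E'
from h import *
stt(); wsnap('w5')
E
```

```text
5.45 [567.2  24.9 163.2] yaw 0.6279 z [-0.002  0.    -1.   ] F [ 0.88 -0.19  0.8 ] Tq [0.01 0.03 0.02] 43.13283956600686 [-0.09  0.17  1.57  0.    1.4   0.85]
```

View pics/w5.png

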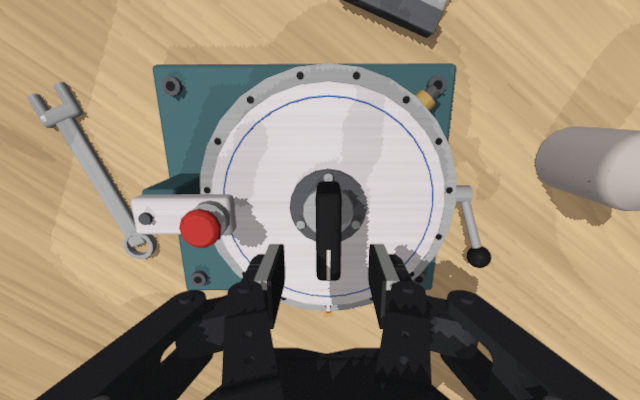

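The bar sits midway between the pads, at columns 317–340 with the pads at 283 and 370. I'll recheck the axis from here.

```bash
python3 - <<'E'
from h import *
s=load('w5'); hsv=cv2.cvtColor(s['img'],cv2.COLOR_RGB2HSV)
m=cv2.inRange(hsv,(105,60,60),(130,255,255)); m[240:]=0;m[:,:215]=0;m[:,440:]=0
pts=np.array([onz(s,u,v,68)[:2] for v,u in np.argwhere(m)])
A=np.c_[2*pts,np.ones(len(pts))]; x=np.linalg.lstsq(A,(pts**2).sum(1),rcond=None)[0]; print('ring c',x[:2],np.sqrt(x[2]+x[:2]@x[:2]),len(pts))
a,b=onz(s,328,280,134),onz(s,328,182,134); print(a,b,(a+b)/2,np.linalg.norm(a-b),np.degrees(np.arctan2(*(b-a)[1::-1])))
E
```

```text
ring c [567.25444267  25.10104741] 82.29008542973658 469
[545.52512087   9.38992411 134.        ] [595.15777688  45.48196985 134.        ] [570.34144887  27.43594698 134.        ] 61.36803979174369 36.02402740109074
```

>>> {"method": "jog_arm", "body": {
  "moves": [
    {"x":0,"y":0,"z":-2.5,"yaw":0,"fingers":0.5},
    {"x":0,"y":0,"z":-2.0,"yaw":0,"fingers":0.5},
    {"x":0,"y":0,"z":-1.1,"yaw":0,"fingers":0.5},
    {"x":0,"y":0,"z":0,"yaw":0,"fingers":0.5},
    {"x":0,"y":0,"z":0,"yaw":0,"fingers":0.5}
  ]
}}

```text
time_s: 6.0
eef_pos: [568.0, 24.8, 108.9]
tool_rot: [2.988, 0.97, 0.002]
contact_force: [0.2, -0.1, 0.8]
gripper_width: 42.8
```

>>> {"method": "jog_arm", "body": {
  "moves": [
    {"x":0,"y":0,"z":0,"yaw":0,"fingers":0.7},
    {"x":0,"y":0,"z":0,"yaw":0,"fingers":0.8},
    {"x":0,"y":0,"z":0,"yaw":0,"fingers":1},
    {"x":0,"y":0,"z":0,"yaw":0,"fingers":1},
    {"x":0,"y":0,"z":0,"yaw":0,"fingers":1},
    {"x":0,"y":0,"z":0,"yaw":0,"fingers":1}
  ]
}}

```text
time_s: 6.6
eef_pos: [568.3, 24.3, 108.9]
tool_rot: [2.987, 0.969, 0.003]
contact_force: [2.1, -4.4, 6.5]
gripper_width: 14.3
```

```bash
python3 - <<'E'
from h import *
stt(); wsnap('w6'); snap('side','s6')
a=load('s6')['img'][110:270,280:460]; b=load('w6')['img'][0:400,160:500]
a=cv2.resize(a,None,fx=2.5,fy=2.5); 
cv2.imwrite('pics/c6.png',np.hstack([a,b])[...,::-1])
E
```

```text
6.6 [568.3  24.3 108.9] yaw 0.6276 z [ 0.002 -0.001 -1.   ] F [ 2.13 -4.37  6.47] Tq [-0.43 -0.13  0.02] 14.312635711667495 [-0.09  0.21  1.63 -0.    1.29  0.85]
```

View pics/c6.png

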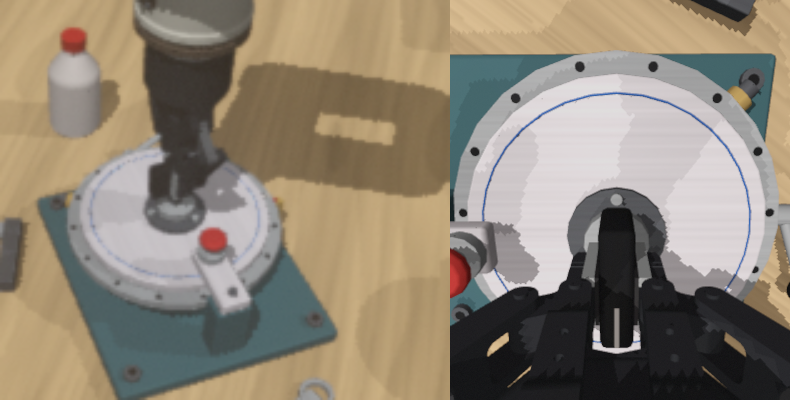

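Firm grip: opening 14.3 mm on the 15 mm bar, yaw 0.628. First click next, clockwise.

>>> {"method": "jog_arm", "body": {
  "moves": [
    {"x":0.03,"y":-0.05,"z":0,"yaw":-0.07,"fingers":1},
    {"x":0,"y":0,"z":0,"yaw":-0.07,"fingers":1},
    {"x":0,"y":0,"z":0,"yaw":-0.07,"fingers":1},
    {"x":0,"y":0,"z":0,"yaw":-0.07,"fingers":1},
    {"x":0,"y":0,"z":0,"yaw":-0.07,"fingers":1},
    {"x":0,"y":0,"z":0,"yaw":-0.069,"fingers":1},
    {"x":0,"y":0,"z":0,"yaw":0,"fingers":1},
    {"x":0,"y":0,"z":0,"yaw":0,"fingers":1}
  ]
}}

```text
time_s: 7.5
eef_pos: [568.2, 24.4, 108.8]
tool_rot: [-3.124, -0.327, -0.002]
contact_force: [-2.3, 1.6, 9.2]
gripper_width: 14.5
```

```bash
python3 - <<'E'
from h import *
stt()
E
```

```text
7.5 [568.2  24.4 108.8] yaw 0.2086 z [ 0.001  0.    -1.   ] F [-2.28  1.59  9.22] Tq [ 0.28  0.33 -0.12] 14.450839547722817 [-0.09  0.21  1.63  0.    1.29  1.27]
```

>>> {"method": "jog_arm", "body": {
  "moves": [
    {"x":0,"y":0,"z":0,"yaw":-0.07,"fingers":1},
    {"x":0,"y":0,"z":0,"yaw":-0.07,"fingers":1},
    {"x":0,"y":0,"z":0,"yaw":-0.07,"fingers":1},
    {"x":0,"y":0,"z":0,"yaw":-0.07,"fingers":1},
    {"x":0,"y":0,"z":0,"yaw":-0.07,"fingers":1},
    {"x":0,"y":0,"z":0,"yaw":-0.069,"fingers":1},
    {"x":0,"y":0,"z":0,"yaw":0,"fingers":1},
    {"x":0,"y":0,"z":0,"yaw":0,"fingers":1}
  ]
}}

```text
time_s: 8.3
eef_pos: [568.2, 24.6, 108.8]
tool_rot: [-3.123, 0.33, -0.002]
contact_force: [-2.1, 3.0, 9.0]
gripper_width: 14.1
```

>>> {"method": "jog_arm", "body": {
  "moves": [
    {"x":0,"y":0,"z":0,"yaw":-0.07,"fingers":1},
    {"x":0,"y":0,"z":0,"yaw":-0.07,"fingers":1},
    {"x":0,"y":0,"z":0,"yaw":-0.07,"fingers":1},
    {"x":0,"y":0,"z":0,"yaw":-0.07,"fingers":1},
    {"x":0,"y":0,"z":0,"yaw":-0.07,"fingers":1},
    {"x":0,"y":0,"z":0,"yaw":-0.069,"fingers":1},
    {"x":0,"y":0,"z":0,"yaw":0,"fingers":1},
    {"x":0,"y":0,"z":0,"yaw":0,"fingers":1},
    {"x":0,"y":0,"z":0,"yaw":0,"fingers":1}
  ]
}}

```text
time_s: 9.2
eef_pos: [568.3, 24.7, 108.8]
tool_rot: [-2.986, 0.971, -0.002]
contact_force: [-1.4, 4.4, 8.8]
gripper_width: 14.4
```

```bash
python3 - <<'E'
from h import *
stt(); wsnap('w7'); snap('side','s7'); snap('top','t7')
a=load('s7')['img'][110:270,280:460]; b=load('w7')['img'][0:400,160:500]
a=cv2.resize(a,None,fx=2.5,fy=2.5); 
cv2.imwrite('pics/c7.png',np.hstack([a,b])[...,::-1])
cv2.imwrite('pics/t7c.png',cv2.resize(load('t7')['img'][150:290,260:420,::-1],None,fx=4,fy=4,interpolation=2))
E
```

```text
9.2 [568.3  24.7 108.8] yaw -0.629 z [ 0.002  0.001 -1.   ] F [-1.42  4.39  8.8 ] Tq [0.62 0.22 0.  ] 14.39663060058864 [-0.09  0.21  1.63  0.    1.29  2.11]
```

View pics/c7.png

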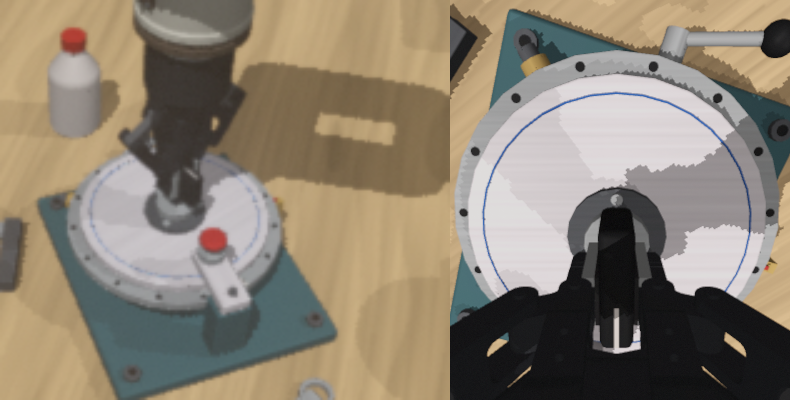

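View pics/t7c.png

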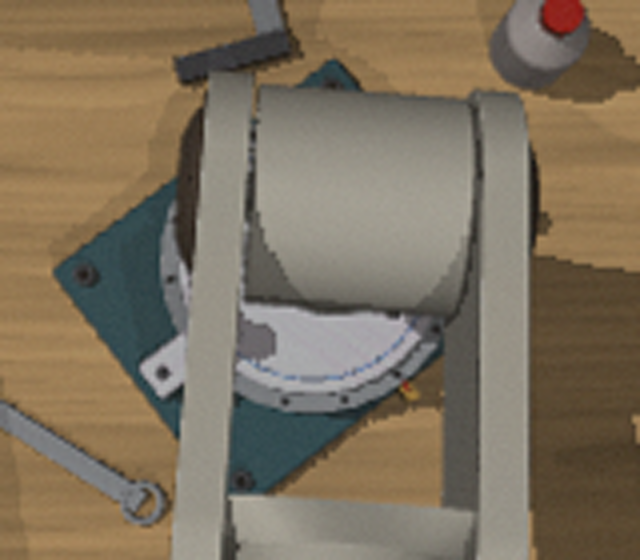

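The plate dots sit at the same wrist-image pixels as before the turn (e.g. (580,66) and (653,66) in the composite), so the grip did not slip. The hand turned 1.2566 rad, which is three clicks. Handing in.

```bash
python3 - <<'E'
from h import *
stt(); print(bot.finish_job())
E
```

```text
9.35 [568.3  24.7 108.8] yaw -0.6289 z [ 0.002  0.001 -1.   ] F [-0.78  4.88  8.34] Tq [ 0.63  0.15 -0.01] 13.69586106644372 [-0.09  0.21  1.63  0.    1.29  2.11]
the job is handed in; nothing more can be done
None
```

I spotted the first hole, turned the knob three clicks clockwise, and handed the job in at 9.35 s with the knob still gripped.

- **Spotting:** I pressed the red plunger until it stopped moving, with force rising to about 18 N at 6 mm of travel. After release, the side view showed it back at its rest position, before the blank was turned.
- **Turning:** I gripped the bar knob across its 15 mm sides and turned one click at a time. The hand went from yaw 0.628 to -0.629 rad, a total of 1.257 rad, which is three detents.
- **Last checks:**
  - The plate dots sit at the same places in the wrist picture before and after the turn, so the knob did not slip in the grip.
  - The remaining twist on the spindle was about 0 N m and side forces were about 5 N. An upward push of about 8 N remained on the gripper.
  - The finger opening read between 13.7 and 14.5 mm on the 15 mm bar, with the grip at its fixed half force.
- **Bystanders:** The bottle, square and wrench look unmoved in the pictures.

My first two move calls were refused as invalid input; the arm did not move, and filling in every field of each row fixed it. No check failed. The cameras placed the spindle axis 3 to 4 mm apart, so I used the wrist camera's position.

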